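# Set and lock the coaxial controls of a coffee grinder

### The arm

A 6-joint arm with a two-finger parallel gripper is mounted at the origin on a cart in front of the work surface, level with it; the furniture and walls round the work are solid. World frame = base frame: x ahead of the robot, y to its left, z up, the work surface at z = 0. Lengths are in m, angles in rad, forces in N, time in s.
With the tool pointing down it reaches from about 0.325 to 0.85 m from the base axis. Payload 15.5 kg.
Tool frame: the origin (TCP) lies at the very end of the fingers, on their centre line; the grasp point (between the pads) lies 19 mm behind it (bot.pinch_z is the z of the grasp point in the tool frame, in m); z points along the fingers, y is the line along which they close (so a half turn about z gives the same grasp; the last joint's range is limited). The gripper opens to 91 mm and grips with 3 to 60 N. Pads are 32 mm wide; open, the fingers measure 118 mm over their backs; the gripper's body (76 mm by 178 mm) begins 60 mm behind the grasp point.
Start: joints at [1.079, 0.494, 1.345, -0, 1.302, -0.096], TCP at [0.242, 0.576, 0.184] pointing down, gripper open.
Joint ranges: [-2.91, 2.91], [-0.82, 2.16], [0.22, 2.67], [-1.22, 4.37], [0.12, 2.79], [-3.08, 3.08]. Speed limits (rad/s): [1.89, 1.89, 2.57, 3.01, 3.01, 3.01].

### API

Orientations are given as a 3x3 rotation matrix whose columns are the frame's x, y, z axes.
In Python, from rig import bot gives the robot as it stands.
- The arm moves only by the shell command python3 -m jog 'ROWS' [FORCE]. ROWS is JSON, a list of rows, each an object of numbers: "x", "y", "z": the shift along the world's x, y, z in m; "twist": the turn about the world's z in rad; "claw": the opening, from 0 (shut) to 1 (fully open). In form: [{"x": .., "y": .., "z": .., "twist": .., "claw": ..}, ...]. A call has 1 to 20 rows; each row is the pose to reach, as a shift and turn from the pose commanded when the call began; what a row does not reach only later rows make up. A row lasts 1/12 s, in which the tool goes at most 41.7 mm and 7.16 degrees, less where a joint would pass 70% of its speed; a pose out of reach is approached as far as the arm can. A call with a gripper value outside its range is refused whole. The fingers move at their own pace and stop on an object; FORCE is the grip in N (left out, the last holds). Time passes only in rows, so rows that repeat a pose let the fingers close. It gives the time, the measured TCP pose, the force, the opening and the grip force at its end, in the units of the state.
- bot.read_state(): the state, without advancing time (a new reading comes with each control period).
- bot.read_camera(name): name is "scene" or "top"; returns a dict with "image" (400x640x3 uint8, blue, green, red), "z_map" (400x640 float32, m along the optical axis (not along the pixel's ray), 0 where there is no reading), "K" (3x3 intrinsics, pixels), "rvec" (rotation vector, rad) and "tvec" (3), from world to camera coordinates, as OpenCV has them. Camera axes: x right, y down, z forward; pixel columns grow to the right and rows downward; lengths in m; the calibration is good to about 2 mm. A picture is of the moment at which its call begins.
- bot.close_job(): hands the job in; it is judged then, once.
Trained networks look in a picture, given as the dict that the camera call returned (one of the last four; its "shot" number tells which), for a name from the list of things; names that differ only in an ending like _2 or _b are one class to them, and where a whole thing is asked for, a point or a joint stands for the part that bears it (a point fixed in the world has none). Each returns a list of dicts, best first, with "p" (0 to 1); they miss things now and then, are a little off and sometimes report something else, mostly with a low value. They report only what shows in the picture. A call takes as long as a camera call.
- bot.search_frame(picture, query): "location" ([x, y, z] in m, in world coordinates, good to about 4 mm: the middle of the surface that is visible of it).
- bot.trace(picture, query): "pixels" (400x640 bool, what is visible of it).
The state is a dict: "clock": time; "qpos": joint angles; "dq": joint speeds; "joint_efforts": joint torques, N m; "tcp_pos": TCP position; "eef_rot": TCP orientation; "wrist_force": force on the tool from outside, world axes, zero at the start; "ft_torque": the same for the moment, N m; "finger_gap": finger opening in m; "finger_force": force on a finger pad.
Only numpy, scipy, OpenCV 4.12 (cv2) and the standard library are available. Lean on these libraries where they do the work, as an engineer would, in place of code of your own. Each camera call takes 0.05 s, during which the arm holds its last target. There are 200 camera calls.

### The job

On top of the coffee grinder, turn the inner D-shaped fine knob until its flat faces the long mark on the dial, without turning the outer collar. Then turn the outer collar until its set-screw lever faces the flat (and the mark) too, leaving the fine knob as you set it, and only then press the lever fully down to tighten it. Do not push the coffee things about, and let go at the end.

Things in the scene. Friction and masses are not known exactly. Their poses are not given: they have to be found in the camera images.
- grinder: coffee grinder, fixed, hopper taken off: steel head and column on a black foot, 190 mm deep (local x), 140 mm wide (local y). Flat head top 125 mm above the worktop, local x -95 to +85 mm. Origin on the worktop straight below the common axis of both controls; local z up. Front with the spout at local -x, roughly toward the robot. A shelf overhangs the back of the worktop
- dial_centre (a point): centre of the black dial plate (132 mm across) on top of the head, on the common vertical axis of collar and fine knob, 127.5 mm above the worktop. On this axis: outer collar 132 to 148 mm, inner fine knob 151 to 171 mm above the worktop
- mark (a point): outer part of the one long raised bright mark on the dial (42 to 87 mm from the axis, at local -x, 2 mm high, below the lever); this point is 80 mm from the axis. The short ticks round the plate mean nothing
- fine_knob (a joint): angle of the inner fine knob: black, upright, D-shaped, 30 mm across, 20 mm high, one flat side 10 mm from the axis (25 mm from flat to round back), bright rib on top pointing to the flat. rad, 0 = flat faces the mark, grows anticlockwise seen from above; starts at -1.4 to -0.6. Friction about 0.04 N m, stays where left; stops at -2.9 and 2.9
- knob_flat (a point): middle of the fine knob's flat side, 10 mm from the axis, 161 mm above the worktop
- collar (a joint): angle of the outer collar: knurled aluminium ring 60 mm across, 16 mm high, below the fine knob and independent of it; on its rim a boss 18 mm wide, out to 41 mm from the axis, carries the set-screw lever. rad, 0 = boss and lever face the mark, grows anticlockwise seen from above; starts at 0.9 to 2.5. Friction about 0.10 N m, stays where left; stops at -2.9 and 2.9
- collar_screw (a point): the lever's pivot (set screw) in the collar's boss, 38 mm from the axis, 140 mm above the worktop; it goes round with the collar
- lever (a joint): angle of the set screw's lever: steel blade 11 mm wide, 5 mm thick, reaching 48 mm from its pivot, swinging outward and down in the vertical plane through the axis. rad, 0 = open, up and outward 55 degrees above level; 0.96 = level, tightened, at its stop (top side then 142.5 mm above the worktop, end 86 mm from the axis). About 2 N at its end, stays where left
- lever_tip (a point): point on the lever 40 mm from its pivot
- dose_cup: white porcelain egg cup, 52 mm across and 45 mm high, standing on the drip tray under the grinder's spout; origin under its centre; bystander, loose
- coffee_pot: white porcelain coffee pot with spout, handle and lid, 183 mm long, 110 mm wide, 199 mm high, standing close beside the grinder on the right; origin under its centre; bystander, loose
- sugar_bowl: white lidded porcelain sugar bowl, 95 mm across, 114 mm high, close to the grinder's left side; origin under its centre; bystander, loose
- salt_shaker: glass salt shaker with grey top, 44 mm across, 90 mm high, at the rear of the grinder's left side; origin under its centre; bystander, loose
- mug: green and white mug, 78 mm across (116 mm with its handle), 101 mm high; origin under its centre; bystander, loose
- tea_packet: small upright grey-brown tea packet 14 x 54 x 70 mm; origin under its centre; bystander, loose
- sweetener: small white box 30 x 42 x 40 mm; origin under its centre; bystander, loose

How it is judged:
By the outcome, as a careful person would: the job done as asked, in the order asked, and still so for the second after the job is handed in, with the robot touching nothing.
It also fails if it takes over 67 s, if anything falls off the work surface, if the arm or the gripper's body presses on something with over 40 N, if the wrist force passes 120 N, or if a joint passes its speed limit or range.

## Working session

There is one attempt and no reset: what is moved stays moved. The work goes in short steps, Python scripts to look and compute and a shell command to move; the robot and the scene stay as the last step left them, time stands still between calls to the robot, and variables do not carry over. Pictures are saved under pics/ and viewed, at most 12 in all, crops included, and the job is handed in when it is done.

```bash
mkdir -p pics; cat > h.py <<'E'
from rig import bot
import numpy as np, cv2
def cam(n):
    p=bot.read_camera(n); R=cv2.Rodrigues(np.array(p["rvec"],float))[0]; t=np.array(p["tvec"],float).ravel()
    return p,R,t
def proj(c,X):
    p,R,t=c; return cv2.projectPoints(np.array(X,float).reshape(-1,3),np.array(p["rvec"],float),np.array(p["tvec"],float),np.array(p["K"],float),None)[0].reshape(-1,2)
def ray(c,uv,z):
    p,R,t=c; d=R.T@np.linalg.inv(p["K"])@np.array([uv[0],uv[1],1.]); o=-R.T@t
    return o+d*(z-o[2])/d[2]
def cloud(c):
    p,R,t=c; Z=p["z_map"]; v,u=np.mgrid[:400,:640]
    P=np.stack([u,v,np.ones_like(u)],-1)@np.linalg.inv(p["K"]).T*Z[...,None]
    W=(P-t)@R; W[Z==0]=np.nan; return W
E
python3 - <<'E'
from h import *
np.set_printoptions(precision=4,suppress=True)
for n in ("top","scene"):
    c=cam(n); cv2.imwrite(f"pics/{n}0.png",c[0]["image"]); print(n,"campos",-c[1].T@c[2])
    for q in "grinder dial_centre mark fine_knob knob_flat collar collar_screw lever lever_tip dose_cup coffee_pot sugar_bowl salt_shaker mug tea_packet sweetener".split():
        try: 
            r=bot.search_frame(c[0],q); print(q,[(np.array(a["location"]),round(a["p"],2)) for a in r[:2]])
        except Exception as e: print(q,e)
print(bot.read_state())
E
```

```text
top campos [ 0.2964 -0.0824  1.5236]
grinder [(array([ 0.4669, -0.3585,  0.1251]), 0.81)]
dial_centre [(array([ 0.4693, -0.3521,  0.1262]), 0.8)]
mark [(array([ 0.4694, -0.3561,  0.1242]), 0.79), (array([0.4037, 0.0528, 0.0641]), 0.57)]
fine_knob [(array([ 0.4816, -0.3678,  0.1735]), 0.63)]
knob_flat [(array([ 0.4816, -0.3664,  0.1741]), 0.55)]
collar [(array([ 0.483 , -0.3712,  0.1458]), 0.88)]
collar_screw [(array([ 0.4802, -0.3717,  0.1522]), 0.55), (array([0.3979, 0.3109, 0.0409]), 0.19)]
lever [(array([ 0.4851, -0.425 ,  0.1629]), 0.6)]
lever_tip [(array([ 0.4812, -0.3692,  0.1517]), 0.56), (array([ 0.4867, -0.4225,  0.1664]), 0.39)]
dose_cup []
coffee_pot [(array([ 0.5254, -0.4927,  0.1466]), 0.7)]
sugar_bowl [(array([ 0.4375, -0.2332,  0.0873]), 0.84)]
salt_shaker []
mug [(array([0.3955, 0.3083, 0.0409]), 0.89)]
tea_packet []
sweetener [(array([ 0.4383, -0.2316,  0.0883]), 0.19)]
scene campos [-0.3818 -0.8184  0.7404]
grinder [(array([ 0.4311, -0.398 ,  0.1173]), 0.7)]
dial_centre [(array([ 0.4365, -0.3974,  0.1114]), 0.64)]
mark [(array([ 0.4368, -0.3956,  0.1131]), 0.7)]
fin
[... 645 characters left out ...]
ket [(array([0.4004, 0.0476, 0.0452]), 0.75), (array([0.4094, 0.1595, 0.0298]), 0.56)]
sweetener [(array([0.4095, 0.1593, 0.027 ]), 0.77)]
{'clock': 1.7, 'qpos': array([ 1.0785,  0.4936,  1.3455,  0.    ,  1.3025, -0.0955]), 'dq': array([-0.0011,  0.0003,  0.0013, -0.0005,  0.0001, -0.0006]), 'joint_efforts': array([  0.0027, -87.868 , -38.2239,   0.0709,   0.0442,  -0.    ]), 'tcp_pos': array([0.2415, 0.5764, 0.1839]), 'eef_rot': array([[-0.9223,  0.3865, -0.    ],
       [ 0.3865,  0.9223,  0.    ],
       [ 0.    ,  0.    , -1.    ]]), 'wrist_force': array([ 0.1104, -0.6439, -0.2044]), 'ft_torque': array([-0.0172,  0.0013,  0.0258]), 'finger_force': 0.0, 'finger_gap': 0.09078759619080301}
```

```bash
python3 - <<'E'
from h import *
import cv2
c=cam("top"); uv=proj(c,[0.475,-0.37,0.14])[0]; print(uv,c[0]["K"])
u,v=map(int,uv); im=c[0]["image"]; print(u,v)
u0,v0=u-75,v-55; a=im[v0:v0+110,u0:u0+150]
a=cv2.resize(a,None,fx=5,fy=5,interpolation=cv2.INTER_CUBIC)
cv2.imwrite("pics/topc.png",a); print("origin",u0,v0)
np.savez("top0.npz",W=cloud(c),im=im)
d=cam("scene");uv=proj(d,[0.475,-0.37,0.12])[0];u,v=map(int,uv);print("scene origin",u-80,v-60)
b=d[0]["image"][v-60:v+60,u-80:u+80];cv2.imwrite("pics/scc.png",cv2.resize(b,None,fx=5,fy=5,interpolation=cv2.INTER_CUBIC))
E
```

```text
[409.78413061 204.506308  ] [[449.07626188   0.         321.79992026]
 [  0.         449.07626188 201.48378227]
 [  0.           0.           1.        ]]
409 204
origin 334 149
scene origin 320 172
```

View pics/topc.png

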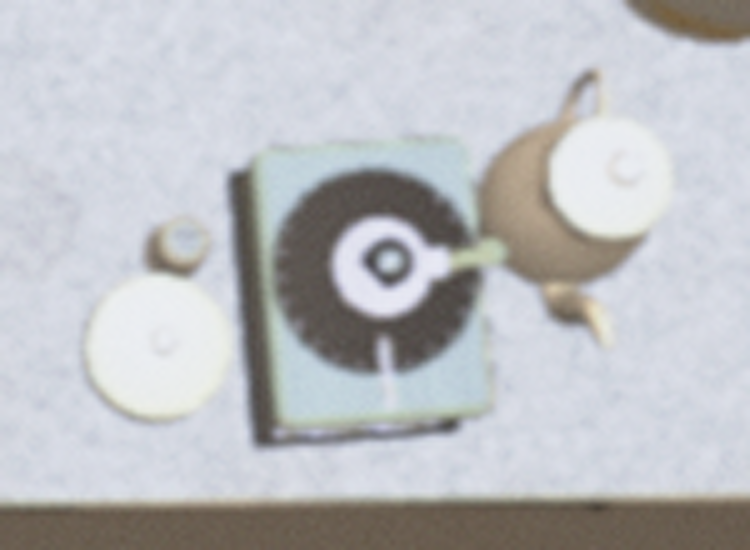

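View pics/scc.png

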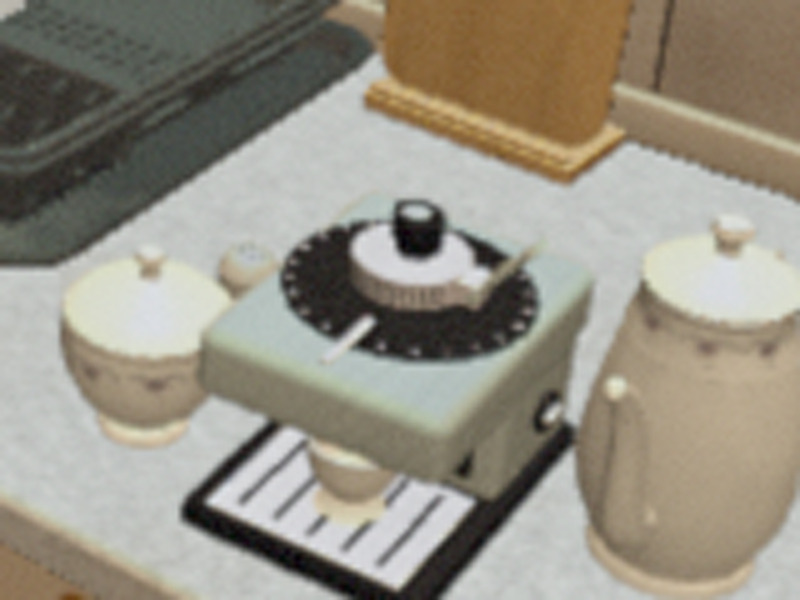

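View pics/scene0.png

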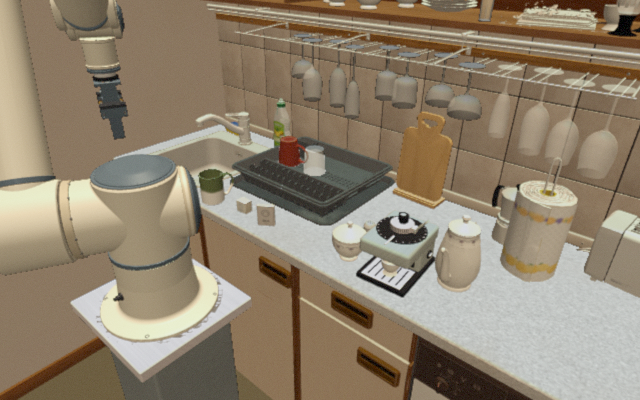

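```bash
python3 - <<'E'
from h import *
np.set_printoptions(precision=4,suppress=True)
c=cam("top"); im=c[0]["image"]; g=cv2.GaussianBlur(im,(3,3),0).astype(int).sum(2)
yy,xx=np.mgrid[:400,:640]
# plate: dark px near
def circ(P):
    A=np.c_[2*P,np.ones(len(P))]; s=np.linalg.lstsq(A,(P**2).sum(1),rcond=None)[0]; return s[:2],np.sqrt(s[2]+s[:2]@s[:2])
m=((g<300)&((xx-409)**2+(yy-203)**2<23**2)).astype(np.uint8)
n,l,s,_=cv2.connectedComponentsWithStats(m); k=1+np.argmax(s[1:,4]); m=(l==k).astype(np.uint8)
h=cv2.findContours(m,0,1)[0]; h=max(h,key=len)[:,0]
P=np.array([ray(c,q,.1275)[:2] for q in h]); 
for _ in range(4):
    o,r=circ(P); e=abs(np.hypot(*(P-o).T)-r); P=P[e<max(2.0*np.median(e),.002)]
print("plate",o,r,len(P))
# collar bright
m=((g>560)&((xx-410)**2+(yy-202)**2<11**2)).astype(np.uint8)
h=max(cv2.findContours(m,0,1)[0],key=len)[:,0]; P=np.array([ray(c,q,.148)[:2] for q in h])
for _ in range(6):
    o2,r=circ(P); e=abs(np.hypot(*(P-o2).T)-r); P=P[e<max(2.0*np.median(e),.002)]
print("collar",o2,r,len(P))
# collar by depth
W=cloud(c); reg=(xx-410)**2+(yy-202)**2<12**2
q=W[reg&(abs(W[...,2]-.148)<.004)]; print("depth collar",q[:,:2].mean(0),(q[:,:2].max(0)+q[:,:2].min(0))/2,len(q))
q=W[reg&(abs(W[...,2]-.171)<.006)]; print("depth knob",q.mean(0),len(q))
reg=(xx-420)**2+(yy-204)**2<20**2; q=W[reg&(W[...,2]>.152)&(W[...,2]<.19)&(xx>417)&(xx<438)&(abs(yy-200)<6)];print("lever pts",q)
# mark: bright px rows 214..231
for v in range(214,232):
    w=np.clip(g[v,404:420]-(np.median(g[v,400:424])+60),0,None); 
    if w.sum()>0: u=(w*np.arange(404,420)).sum()/w.sum(); print(v,round(u,2),ray(c,(u,v),.1295)[:2],w.max())
cv2.imwrite("pics/k.png",np.hstack([cv2.resize(im[192:214,398:440],None,fx=18,fy=18,interpolation=cv2.INTER_NEAREST)]))
np.savez("m.npz",o=o)
E
```

```text
plate [ 0.4832 -0.3692] 0.05773834410848013 92
collar [ 0.4822 -0.37  ] 0.028597872585498528 44
depth collar [ 0.4815 -0.3683] [ 0.4819 -0.3713] 192
depth knob [ 0.4829 -0.3696  0.1712] 64
lever pts [[ 0.494  -0.4269  0.1682]
 [ 0.4928 -0.4281  0.1756]
 [ 0.4927 -0.4309  0.1765]
 [ 0.4929 -0.4344  0.1749]
 [ 0.4915 -0.4248  0.1638]
 [ 0.4899 -0.4251  0.1748]
 [ 0.4899 -0.4282  0.1746]
 [ 0.49   -0.4314  0.1741]
 [ 0.4892 -0.4332  0.1789]
 [ 0.4901 -0.4182  0.1527]
 [ 0.4891 -0.4197  0.1592]
 [ 0.488  -0.4207  0.1673]
 [ 0.4875 -0.4231  0.1701]
 [ 0.487  -0.4253  0.1733]
 [ 0.4869 -0.4282  0.1742]
 [ 0.4866 -0.4307  0.176 ]
 [ 0.4864 -0.4335  0.1771]
 [ 0.4862 -0.4361  0.1787]
 [ 0.487  -0.4118  0.153 ]
 [ 0.487  -0.415   0.1527]
 [ 0.4865 -0.4173  0.1557]
 [ 0.4858 -0.4192  0.1604]
 [ 0.4854 -0.4216  0.1631]
 [ 0.4847 -0.4235  0.168 ]
 [ 0.4843 -0.4259  0.1707]
 [ 0.4841 -0.4286  0.172 ]
 [ 0.4833 -0.4302  0.1776]
 [ 0.4836 -0.4339  0.1752]
 [ 0.4836 -0.437   0.1751]
 [ 0.4832 -0.4168  0.1574]
 [ 0.4828 -0.4193  0.1597]
 [ 0.4822 -0.4212  0.1644]
 [ 0.4817 -0.4235  0.1675]
 [ 0.481  -0.4253  0.1723]
 [ 0.4813 -0.4288  0.1705]
 [ 0.4807 -0.4309  0.1745]
 [ 0.4806 -0.4337  0.1753]
 [ 0.4801 -0.4135  0.1575]
 [ 0.4798 -0.4162  0.1592]]
216 410.2 [ 0.4401 -0.3721] 80.0
217 410.39 [ 0.437  -0.3726] 158.5
218 410.45 [ 0.4338 -0.3727] 202.5
219 410.48 [ 0.4307 -0.3727] 200.5
220 410.56 [ 0.4276 -0.3728] 180.0
221 411.63 [ 0.4244 -0.376 ] 135.5
222 413.64 [ 0.4212 -0.3822] 68.5
223 419.0 [ 0.4179 -0.3988] 3.5
```

View pics/k.png

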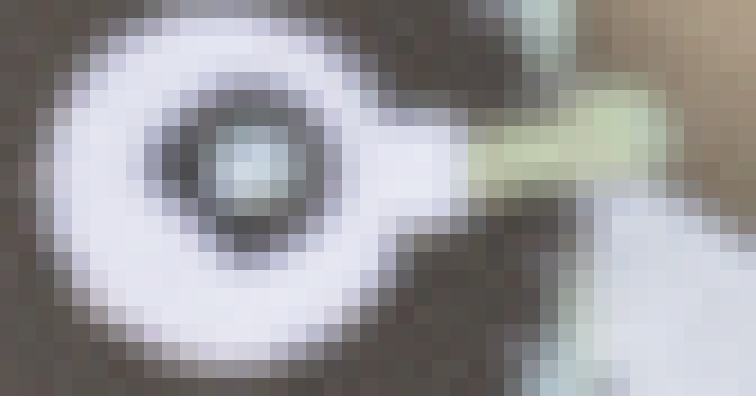

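```bash
cat > fit.py <<'E'
from h import *
np.set_printoptions(precision=3,suppress=True)
C=np.array([.4825,-.3695])
def D(th,z,o):   # th: world angle of flat normal
    a=np.arccos(10/15.); t=np.linspace(a,2*np.pi-a,60)+th
    return np.c_[o[0]+.015*np.cos(t),o[1]+.015*np.sin(t),np.full(60,z)]
def rib(th,o,r0,r1,w):
    d=np.array([np.cos(th),np.sin(th)]);n=np.array([-d[1],d[0]])
    q=[o+d*r0+n*w,o+d*r1+n*w,o+d*r1-n*w,o+d*r0-n*w]; return np.c_[np.array(q),np.full(4,.172)]
S=8
def mask(c,P,box,hull=False):
    u0,v0,w,h=box; uv=(proj(c,P)-[u0-.5,v0-.5])*S
    if hull: uv=cv2.convexHull(uv.astype(np.float32))[:,0]
    m=np.zeros((h*S,w*S),np.float32); cv2.fillPoly(m,[np.round(uv).astype(np.int32)],1); return m
def fitcam(c,ribp,offs,ths):
    u,v=proj(c,[*C,.161])[0]; box=(int(u)-7,int(v)-6,15,13); u0,v0,w,h=box
    y=c[0]["image"][v0:v0+h,u0:u0+w].astype(float).reshape(-1,3)
    # only region within the collar
    tt=np.linspace(0,6.28,60); col=np.c_[C[0]+.027*np.cos(tt),C[1]+.027*np.sin(tt),np.full(60,.148)]
    out=[]
    for th in ths:
        best=1e9
        for dx in offs:
            for dy in offs:
                o=C+[dx,dy]
                sil=mask(c,np.r_[D(th,.151,o),D(th,.171,o)],box,True); top=mask(c,D(th,.171,o),box); rb=mask(c,rib(th,o,*ribp),box)*top
                cm=mask(c,col,box)
                B=[np.maximum(cm,sil)-sil,sil-top,top-rb,rb,1-np.maximum(cm,sil)]
                A=np.stack([cv2.resize(cv2.GaussianBlur(b,(0,0),.6*S),(w,h),interpolation=cv2.INTER_AREA).ravel() for b in B],1)
                s=np.linalg.lstsq(A,y,rcond=None)[0]; e=((A@s-y)**2).mean()
                if e<best: best=e;k=(dx*1e3,dy*1e3,s.mean(1))
        out.append((best,th,k))
    return out
E
python3 - <<'E'
from fit import *
ct=cam("top"); cs=cam("scene")
for u,v in ((410.4,217),(412.4,231)): print(ray(ct,(u,v),.1295))
# full mark line (bright px in rows 217..230)
im=ct[0]["image"].astype(float).sum(2)
P=[]
for v in range(217,231):
    r=im[v,404:420]; b=np.polyfit([404,405,406,417,418,419],np.r_[r[:3],r[-3:]],1); w=np.clip(r-np.polyval(b,np.arange(404,420))-25,0,None); w[:2]=0;w[-3:]=0
    if w.sum()>40: P.append(ray(ct,((w*np.arange(404,420)).sum()/w.sum(),v),.1295)[:2])
P=np.array(P); f=np.polyfit(P[:,0],P[:,1],1); print("mark line slope",f[0],len(P),"resid",np.std(P[:,1]-np.polyval(f,P[:,0])),"y at cx",np.polyval(f,C[0]),P[0],P[-1])
ths=np.deg2rad(np.arange(70,200,6)); offs=np.array([-.002,0,.002])
for rp in ((0,.0095,.002),(-.008,.0095,.0025)):
    a=fitcam(ct,rp,offs,ths); b=fitcam(cs,rp,offs,ths)
    print(rp)
    for x,y in zip(a,b): print(round(np.degrees(x[1])),round(x[0],1),x[2],round(y[0],1),y[2])
E
```

```text
[ 0.437 -0.373  0.129]
[ 0.393 -0.377  0.129]
mark line slope 0.0610322199675959 8 resid 0.00023867741440257892 y at cx -0.3695826204186049 [ 0.437 -0.373] [ 0.415 -0.374]
(0, 0.0095, 0.002)
70 700.9 (np.float64(2.0), np.float64(0.0), array([230.785, 110.703, 137.3  , 188.27 , 181.212])) 1377.0 (np.float64(2.0), np.float64(2.0), array([233.032,  42.085, 137.683, 134.344, 195.239]))
76 691.0 (np.float64(0.0), np.float64(0.0), array([229.641, 133.311, 130.387, 229.322, 180.888])) 1386.4 (np.float64(2.0), np.float64(2.0), array([232.826,  41.733, 138.974, 131.26 , 192.082]))
82 630.2 (np.float64(0.0), np.float64(0.0), array([231.044, 127.196, 130.205, 227.458, 179.878])) 1389.5 (np.float64(2.0), np.float64(2.0), array([231.456,  40.686, 140.038, 126.915, 188.085]))
88 588.9 (np.float64(0.0), np.float64(0.0), array([231.709, 124.016, 129.965, 233.299, 179.432])) 1370.6 (np.float64(2.0), np.float64(2.0), array([230.658,  39.486, 140.594, 128.987, 184.312]))
94 525.8 (np.float64(0.0), np.float64(0.0), array([232.57 , 118.201, 129.316, 235.264, 178.782])) 1369.8 (np.float64(2.0), np.float64
[... 7007 characters left out ...]
153, 179.186])) 1357.8 (np.float64(-2.0), np.float64(2.0), array([225.777,  46.691, 106.39 , 218.013, 207.85 ]))
184 575.4 (np.float64(0.0), np.float64(0.0), array([230.496, 143.002, 121.233, 200.807, 180.356])) 1445.1 (np.float64(0.0), np.float64(2.0), array([218.285,  44.139, 123.947, 203.125, 206.445]))
190 604.4 (np.float64(0.0), np.float64(0.0), array([229.467, 153.267, 120.188, 200.518, 181.076])) 1474.2 (np.float64(-2.0), np.float64(2.0), array([229.322,  48.357, 108.38 , 208.859, 208.061]))
196 608.8 (np.float64(-2.0), np.float64(0.0), array([226.324, 194.178, 115.855, 200.01 , 182.967])) 1472.5 (np.float64(-2.0), np.float64(2.0), array([230.483,  47.806, 109.867, 206.889, 206.832]))
```

```bash
python3 -m jog '[{"z":0.04,"claw":0.5},{"x":0.01,"y":-0.03,"z":0.08,"twist":-0.08},{"x":0.02,"y":-0.07,"z":0.116,"twist":-0.16},{"x":0.03,"y":-0.11,"z":0.116,"twist":-0.24},{"x":0.04,"y":-0.15,"z":0.116,"twist":-0.33},{"x":0.05,"y":-0.19,"z":0.116,"twist":-0.42},{"x":0.06,"y":-0.23,"z":0.116,"twist":-0.5},{"x":0.07,"y":-0.27,"z":0.116,"twist":-0.58},{"x":0.08,"y":-0.31,"z":0.116,"twist":-0.66},{"x":0.09,"y":-0.35,"z":0.116,"twist":-0.74},{"x":0.1,"y":-0.39,"z":0.116,"twist":-0.83},{"x":0.11,"y":-0.43,"z":0.116,"twist":-0.92},{"x":0.12,"y":-0.47,"z":0.116,"twist":-1.0},{"x":0.13,"y":-0.51,"z":0.116,"twist":-1.09},{"x":0.14,"y":-0.55,"z":0.116,"twist":-1.18},{"x":0.15,"y":-0.59,"z":0.116,"twist":-1.26},{"x":0.16,"y":-0.63,"z":0.116,"twist":-1.35},{"x":0.17,"y":-0.67,"z":0.116,"twist":-1.44},{"x":0.18,"y":-0.71,"z":0.116,"twist":-1.52},{"x":0.19,"y":-0.74,"z":0.116,"twist":-1.6}]' 8
python3 - <<'E'
from h import *
s=bot.read_state();print(s["clock"],s["tcp_pos"],s["qpos"],np.degrees(np.arctan2(s["eef_rot"][1,1],s["eef_rot"][0,1])))
# grinder yaw from depth + scene mark
W=np.load("top0.npz")["W"]; m=(abs(W[...,2]-.125)<.006)&(abs(W[...,0]-.47)<.13)&(abs(W[...,1]+.36)<.1)
m=cv2.morphologyEx(m.astype(np.uint8),cv2.MORPH_OPEN,np.ones((3,3)))
n,l,st,_=cv2.connectedComponentsWithStats(m); k=1+np.argmax(st[1:,4]); P=W[l==k][:,:2]
print("rect",cv2.minAreaRect((P*1000).astype(np.float32)),len(P))
c=cam("top")
for q in ("mark",): 
    r=bot.trace(c[0],q)
    for a in r[:2]:
        M=a["pixels"]; v,u=np.nonzero(M); X=np.array([ray(c,(x,y),.1295)[:2] for x,y in zip(u,v)]); d=np.linalg.svd(X-X.mean(0))[2][0]; print(a["p"],len(X),X.mean(0),np.degrees(np.arctan2(*d[::-1])),X.min(0),X.max(0))
E
```

```text
1.95 [0.24155598 0.57647193 0.1839084 ] [ 1.07850614e+00  4.93630967e-01  1.34546258e+00 -1.37845353e-05
  1.30246085e+00 -9.54830063e-02] 67.2648325526705
rect ((477.51385498046875, -368.875), (176.74757385253906, 136.077880859375), 3.36004376411438) 1541
0.68 2839 [ 0.46969231 -0.35840662] 174.48445437225655 [ 0.37491248 -0.44605658] [ 0.56707461 -0.27705341]
0.65 67 [ 0.48770771 -0.37670771] -148.47364494712446 [ 0.47470504 -0.38924049] [ 0.50016777 -0.36372155]validation failed for argument at $[0]...
```

```bash
python3 -m jog '[{"x":0,"y":0,"z":0.04,"twist":0,"claw":0.5},{"x":0.01,"y":-0.03,"z":0.08,"twist":-0.08,"claw":0.5},{"x":0.02,"y":-0.07,"z":0.116,"twist":-0.16,"claw":0.5},{"x":0.03,"y":-0.11,"z":0.116,"twist":-0.24,"claw":0.5},{"x":0.04,"y":-0.15,"z":0.116,"twist":-0.33,"claw":0.5},{"x":0.05,"y":-0.19,"z":0.116,"twist":-0.42,"claw":0.5},{"x":0.06,"y":-0.23,"z":0.116,"twist":-0.5,"claw":0.5},{"x":0.07,"y":-0.27,"z":0.116,"twist":-0.58,"claw":0.5},{"x":0.08,"y":-0.31,"z":0.116,"twist":-0.66,"claw":0.5},{"x":0.09,"y":-0.35,"z":0.116,"twist":-0.74,"claw":0.5},{"x":0.1,"y":-0.39,"z":0.116,"twist":-0.83,"claw":0.5},{"x":0.11,"y":-0.43,"z":0.116,"twist":-0.92,"claw":0.5},{"x":0.12,"y":-0.47,"z":0.116,"twist":-1.0,"claw":0.5},{"x":0.13,"y":-0.51,"z":0.116,"twist":-1.09,"claw":0.5},{"x":0.14,"y":-0.55,"z":0.116,"twist":-1.18,"claw":0.5},{"x":0.15,"y":-0.59,"z":0.116,"twist":-1.26,"claw":0.5},{"x":0.16,"y":-0.63,"z":0.116,"twist":-1.35,"claw":0.5},{"x":0.17,"y":-0.67,"z":0.116,"twist":-1.44,"claw":0.5},{"x":0.18,"y":-0.71,"z":0.116,"twist":-1.52,"claw":0.5},{"x":0.19,"y":-0.74,"z":0.116,"twist":-1.6,"claw":0.5}]' 8
python3 - <<'E'
from h import *
s=bot.read_state();print(s["clock"],s["tcp_pos"],s["qpos"],np.degrees(np.arctan2(s["eef_rot"][1,1],s["eef_rot"][0,1])))
E
```

```text
clock: 3.72
tcp_pos: [0.4309, -0.1647, 0.3002]
eef_rot: [[0.417, 0.909, 0.0], [0.909, -0.417, -0.0], [-0.0, 0.001, -1.0]]
wrist_force: [1.5, 0.5, 0.3]
finger_gap: 0.0456
finger_force: 0.0
3.7167 [ 0.43086264 -0.16468372  0.3001515 ] [-4.94681168e-01  1.51337031e-01  1.54135347e+00  2.90785259e-05
  1.44835588e+00 -6.40493351e-02] -24.67358951160371
```

```bash
python3 -m jog '[{"x":0.01,"y":-0.04,"z":0,"twist":-0.08,"claw":0.5},{"x":0.02,"y":-0.08,"z":0,"twist":-0.16,"claw":0.5},{"x":0.03,"y":-0.12,"z":0,"twist":-0.24,"claw":0.5},{"x":0.04,"y":-0.16,"z":0,"twist":-0.32,"claw":0.5},{"x":0.0527,"y":-0.195,"z":0,"twist":-0.394,"claw":0.5},{"x":0.0527,"y":-0.2077,"z":0,"twist":-0.394,"claw":0.5},{"x":0.0527,"y":-0.2077,"z":0,"twist":-0.394,"claw":0.5},{"x":0.0527,"y":-0.2077,"z":-0.04,"twist":-0.394,"claw":0.5},{"x":0.0527,"y":-0.2077,"z":-0.08,"twist":-0.394,"claw":0.5},{"x":0.0527,"y":-0.2077,"z":-0.11,"twist":-0.394,"claw":0.5},{"x":0.0527,"y":-0.2077,"z":-0.125,"twist":-0.394,"claw":0.5},{"x":0.0527,"y":-0.2077,"z":-0.135,"twist":-0.394,"claw":0.5},{"x":0.0527,"y":-0.2077,"z":-0.145,"twist":-0.394,"claw":0.5},{"x":0.0527,"y":-0.2077,"z":-0.145,"twist":-0.394,"claw":0.5}]' 8
python3 -m jog '[{"x":0,"y":0,"z":0,"twist":0,"claw":0.4},{"x":0,"y":0,"z":0,"twist":0,"claw":0.3},{"x":0,"y":0,"z":0,"twist":0,"claw":0.25},{"x":0,"y":0,"z":0,"twist":0,"claw":0.2},{"x":0,"y":0,"z":0,"twist":0,"claw":0.2},{"x":0,"y":0,"z":0,"twist":0,"claw":0.2}]' 8
python3 - <<'E'
from h import *
s=bot.read_state();print(s["clock"],s["tcp_pos"],s["wrist_force"],s["ft_torque"],s["finger_gap"],s["finger_force"],np.degrees(np.arctan2(s["eef_rot"][1,1],s["eef_rot"][0,1])))
E
```

```text
clock: 4.88
tcp_pos: [0.4835, -0.3692, 0.154]
eef_rot: [[0.731, 0.683, -0.001], [0.683, -0.731, 0.001], [-0.0, -0.001, -1.0]]
wrist_force: [0.5, 0.6, 0.1]
finger_gap: 0.0456
finger_force: 0.0
clock: 5.38
tcp_pos: [0.4839, -0.3701, 0.1552]
eef_rot: [[0.731, 0.682, 0.0], [0.682, -0.731, -0.0], [0.0, 0.0, -1.0]]
wrist_force: [-0.0, -0.3, 0.4]
finger_gap: 0.018
finger_force: 0.0
5.3833 [ 0.48393849 -0.370117    0.15522014] [-0.04593088 -0.2913082   0.38907274] [-0.07899151  0.08103088 -0.01779345] 0.01804172814251081 0.0 -46.98520464887269
```

```bash
python3 - <<'E'
from h import *
a=[]
for n in ("scene","top"):
    c=cam(n); u,v=map(int,proj(c,[.4825,-.3695,.161])[0]); a.append(cv2.resize(c[0]["image"][v-45:v+25,u-40:u+40],None,fx=5,fy=5,interpolation=cv2.INTER_CUBIC))
    W=cloud(c)
    if n=="scene": print(proj(c,[bot.read_state()["tcp_pos"]])-[u-40,v-45])
cv2.imwrite("pics/g1.png",np.hstack(a)); print(bot.read_state()["finger_gap"],bot.pinch_z)
E
```

```text
[[41.16373397 46.96239295]]
0.018141214502683214 -0.0188
```

View pics/g1.png

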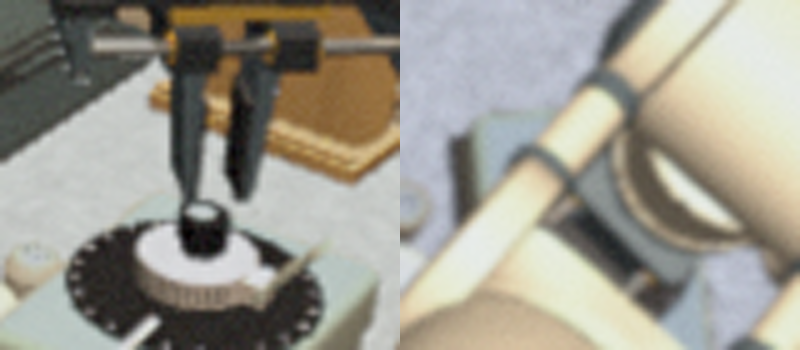

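```bash
python3 - <<'E'
from h import *
np.set_printoptions(precision=3,suppress=True)
c=cam("scene"); u,v=map(int,proj(c,[.4825,-.3695,.161])[0]); W=cloud(c)
for x,y in ((188,120),(190,170),(192,195),(250,120),(243,170),(242,185),(205,212),(205,235),(180,245),(230,250)):
    uu,vv=u-40+x//5,v-45+y//5; print((x,y),W[vv,uu],c[0]["image"][vv,uu])
s=bot.read_state(); T=s["tcp_pos"]; R=s["eef_rot"]
print(T,s["wrist_force"]); print([ (proj(c,[T+R[:,1]*k])-[u-40,v-45])*5 for k in (-.009,.009)])
ct=cam("top"); print(c[0]["K"])
E
```

```text
(188, 120) [ 0.455 -0.367  0.232] [70 71 64]
(190, 170) [ 0.459 -0.37   0.204] [68 69 62]
(192, 195) [ 0.461 -0.371  0.189] [70 72 66]
(250, 120) [ 0.478 -0.389  0.23 ] [49 48 48]
(243, 170) [ 0.476 -0.388  0.204] [37 42 40]
(242, 185) [ 0.477 -0.389  0.194] [33 36 34]
(205, 212) [ 0.483 -0.368  0.169] [205 204 198]
(205, 235) [ 0.469 -0.378  0.165] [21 22 15]
(180, 245) [ 0.467 -0.365  0.155] [100 100  98]
(230, 250) [ 0.492 -0.38   0.146] [217 214 214]
[ 0.484 -0.37   0.155] [ 0.686 -0.29   0.043]
[array([[188.067, 235.27 ]]), array([[223.352, 234.738]])]
[[441.542   0.    319.246]
 [  0.    441.542 198.278]
 [  0.      0.      1.   ]]
```

```bash
python3 - <<'E'
from h import *
c=cam("scene"); im=cv2.imread("pics/scene0.png")
T=np.array([.2415,.5764,.1839]); y=np.array([.3865,.9223,0])
P=[T,T-y*.0455,T+y*.0455,T+[0,0,.03],T-y*.052,T+y*.052]; q=proj(c,P); print(q)
u,v=map(int,q[0]); a=cv2.resize(im[v-60:v+30,max(u-50,0):u+50],None,fx=6,fy=6,interpolation=cv2.INTER_CUBIC)
for x in q: cv2.circle(a,tuple(int(t) for t in (x-[max(u-50,0),v-60])*6+3),3,(0,0,255),1)
cv2.imwrite("pics/s0.png",a)
E
```

```text
[[120.57689993 141.45970417]
 [121.98858874 146.17701753]
 [119.23147652 136.96382396]
 [118.68486325 132.95141136]
 [122.19595445 146.86995286]
 [119.04441145 136.33872546]]
```

View pics/s0.png

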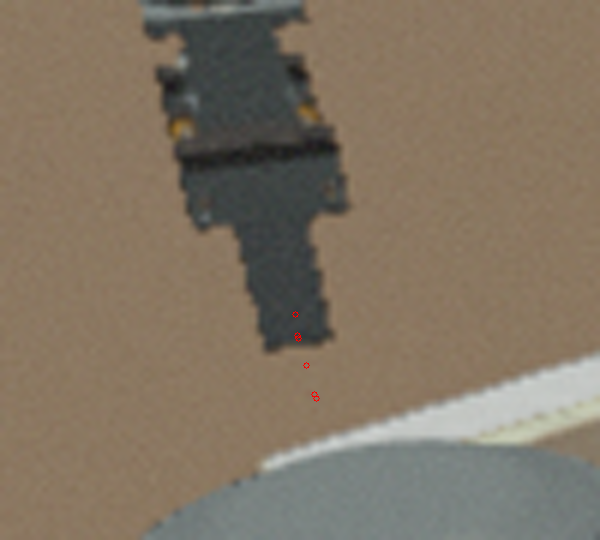

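```bash
python3 -m jog '[{"x":0,"y":0,"z":0,"twist":0,"claw":0.5},{"x":0,"y":0,"z":0,"twist":0,"claw":0.5},{"x":0,"y":0,"z":0,"twist":0,"claw":0.5},{"x":0,"y":0,"z":0,"twist":0,"claw":0.5},{"x":0,"y":0,"z":-0.006,"twist":0,"claw":0.5},{"x":0,"y":0,"z":-0.012,"twist":0,"claw":0.5},{"x":0,"y":0,"z":-0.018,"twist":0,"claw":0.5},{"x":0,"y":0,"z":-0.024,"twist":0,"claw":0.5},{"x":0,"y":0,"z":-0.029,"twist":0,"claw":0.5},{"x":0,"y":0,"z":-0.029,"twist":0,"claw":0.5},{"x":0,"y":0,"z":-0.029,"twist":0,"claw":0.5}]' 8
python3 - <<'E'
from h import *
s=bot.read_state();print(s["clock"],s["tcp_pos"],s["wrist_force"],s["ft_torque"])
c=cam("scene"); u,v=map(int,proj(c,[.4825,-.3695,.161])[0])
cv2.imwrite("pics/g2.png",cv2.resize(c[0]["image"][v-40:v+30,u-45:u+45],None,fx=7,fy=7,interpolation=cv2.INTER_CUBIC))
E
```

```text
clock: 6.55
tcp_pos: [0.4837, -0.3699, 0.1255]
eef_rot: [[0.731, 0.682, -0.001], [0.682, -0.731, 0.001], [-0.0, -0.001, -1.0]]
wrist_force: [0.6, 0.7, -0.8]
finger_gap: 0.0458
finger_force: 0.0
6.55 [ 0.48372295 -0.36988251  0.12550768] [ 0.6193512   0.69856673 -0.83162322] [-0.08794773  0.17118356  0.00382158]
```

View pics/g2.png

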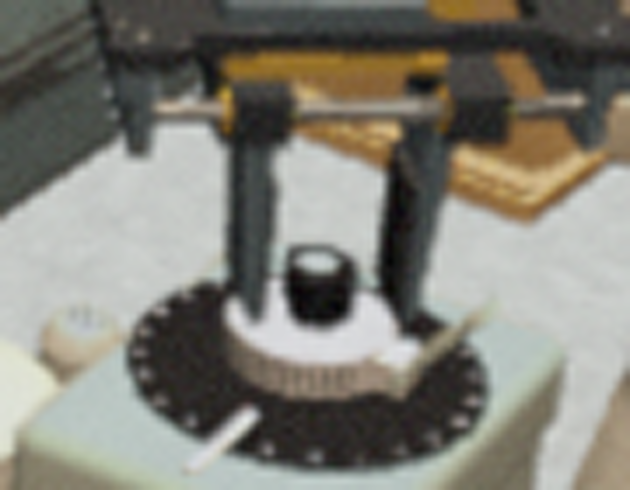

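```bash
python3 -m jog '[{"x":0,"y":0,"z":0,"twist":0,"claw":0.4},{"x":0,"y":0,"z":0,"twist":0,"claw":0.3},{"x":0,"y":0,"z":0,"twist":0,"claw":0.2},{"x":0,"y":0,"z":0,"twist":0,"claw":0.2},{"x":0,"y":0,"z":0,"twist":0,"claw":0.2},{"x":0,"y":0,"z":0,"twist":0,"claw":0.2},{"x":0,"y":0,"z":0,"twist":0,"claw":0.2}]' 8
python3 - <<'E'
from h import *
s=bot.read_state();print(s["clock"],s["tcp_pos"],s["wrist_force"],s["ft_torque"],s["finger_gap"],s["finger_force"],np.degrees(np.arctan2(s["eef_rot"][1,1],s["eef_rot"][0,1])))
c=cam("scene");W=cloud(c); q=W[(abs(W[...,0]-.48)<.14)&(abs(W[...,1]+.37)<.14)&(W[...,2]>.18)]
d=(q[:,:2]-s["tcp_pos"][:2])@s["eef_rot"][:2,:2]
for z in np.arange(.18,.34,.01):
    k=(abs(q[:,2]-z)<.005)&(abs(d[:,0])<.06)
    if k.any(): print(round(z,2),d[k].min(0).round(3),d[k].max(0).round(3),k.sum())
r=bot.trace(c[0],"coffee_pot")[0]; P=W[r["pixels"]]; P=P[np.isfinite(P[:,0])]
for z in (.12,.15,.17,.18,.19,.2): 
    k=abs(P[:,2]-z)<.006; print("pot",z,k.sum(),P[k].min(0) if k.any() else 0,P[k].max(0) if k.any() else 0)
E
```

```text
clock: 7.18
tcp_pos: [0.4839, -0.3701, 0.1261]
eef_rot: [[0.731, 0.682, 0.0], [0.682, -0.731, -0.0], [0.0, 0.0, -1.0]]
wrist_force: [-0.7, 0.8, 3.4]
finger_gap: 0.0247
finger_force: 8.0
7.1833 [ 0.48393052 -0.37006027  0.1261237 ] [-0.66389265  0.78219949  3.42731643] [-0.02255177  0.23823023 -0.04300305] 0.02469519108733417 8.000503430466779 -46.9833727108437
0.18 [-0.06  -0.026] [0.009 0.128] 31
0.19 [-0.059 -0.027] [0.012 0.129] 56
0.2 [-0.058 -0.027] [0.016 0.138] 66
0.21 [-0.021 -0.028] [0.015 0.022] 65
0.22 [-0.022 -0.029] [0.013 0.023] 47
0.23 [-0.03  -0.083] [0.031 0.072] 28
0.24 [-0.042 -0.084] [0.03  0.081] 137
0.25 [-0.042 -0.083] [0.014 0.08 ] 278
0.26 [-0.042 -0.09 ] [0.033 0.085] 221
0.27 [-0.042 -0.092] [0.025 0.086] 324
0.28 [-0.04  -0.091] [0.038 0.086] 568
0.29 [-0.027 -0.053] [0.018 0.014] 145
0.3 [-0.026 -0.052] [0.02  0.015] 119
0.31 [-0.028 -0.053] [0.018 0.014] 137
0.32 [-0.038 -0.052] [0.021 0.013] 61
0.33 [-0.041 -0.053] [0.038 0.023] 227
0.34 [-0.041 -0.052] [0.032 0.034] 186
pot 0.12 0 0 0
pot 0.15 0 0 0
pot 0.17 0 0 0
pot 0.18 0 0 0
pot 0.19 0 0 0
pot 0.2 0 0 0
```

```bash
python3 -m jog '[{"x":0,"y":0.0001,"z":0,"twist":0.05,"claw":0.2},{"x":0.0001,"y":0.0003,"z":0,"twist":0.13,"claw":0.2},{"x":0.0002,"y":0.0005,"z":0,"twist":0.22,"claw":0.2},{"x":0.0003,"y":0.0007,"z":0,"twist":0.31,"claw":0.2},{"x":0.0004,"y":0.0009,"z":0,"twist":0.4,"claw":0.2},{"x":0.0005,"y":0.0011,"z":0,"twist":0.49,"claw":0.2},{"x":0.0006,"y":0.0013,"z":0,"twist":0.58,"claw":0.2},{"x":0.0007,"y":0.0015,"z":0,"twist":0.67,"claw":0.2},{"x":0.0008,"y":0.0017,"z":0,"twist":0.76,"claw":0.2},{"x":0.0008,"y":0.0019,"z":0,"twist":0.83,"claw":0.2},{"x":0.0008,"y":0.002,"z":0,"twist":0.881,"claw":0.2},{"x":0.0008,"y":0.002,"z":0,"twist":0.881,"claw":0.2},{"x":0.0008,"y":0.002,"z":0,"twist":0.881,"claw":0.2},{"x":0.0008,"y":0.002,"z":0,"twist":0.881,"claw":0.2}]'
python3 - <<'E'
from h import *
s=bot.read_state();print(s["tcp_pos"],s["wrist_force"],s["ft_torque"],s["finger_gap"],s["finger_force"],np.degrees(np.arctan2(s["eef_rot"][1,1],s["eef_rot"][0,1])))
E
```

```text
clock: 8.45
tcp_pos: [0.484, -0.368, 0.126]
eef_rot: [[-0.061, 0.998, -0.001], [0.998, 0.061, 0.0], [0.0, -0.001, -1.0]]
wrist_force: [-5.1, 0.7, 7.4]
finger_gap: 0.0249
finger_force: 8.0
[ 0.48401883 -0.36803273  0.12603231] [-5.12425169  0.68867286  7.36435213] [-5.24275758e-02  1.13980724e+00  1.05890483e-03] 0.024919154880070665 8.000746786406125 3.4980674115003465
```

```bash
python3 -m jog '[{"x":-0.001,"y":0,"z":0,"twist":0,"claw":0.3},{"x":-0.001,"y":0,"z":0,"twist":0,"claw":0.45},{"x":-0.001,"y":0,"z":0,"twist":0,"claw":0.5},{"x":-0.001,"y":0,"z":0,"twist":0,"claw":0.5},{"x":-0.001,"y":0,"z":0.01,"twist":0,"claw":0.5},{"x":-0.001,"y":0,"z":0.03,"twist":0,"claw":0.5},{"x":-0.003,"y":-0.001,"z":0.06,"twist":0.02,"claw":1},{"x":-0.003,"y":-0.001,"z":0.06,"twist":0.02,"claw":1},{"x":-0.003,"y":-0.001,"z":0.06,"twist":0.02,"claw":1},{"x":-0.003,"y":-0.001,"z":0.06,"twist":0.02,"claw":1},{"x":-0.003,"y":-0.001,"z":0.06,"twist":0.02,"claw":1}]'
python3 - <<'E'
from fit import *
s=bot.read_state();print(s["tcp_pos"],s["wrist_force"],s["finger_gap"])
cs=cam("scene")
for a in fitcam(cs,(-.008,.0095,.0025),np.array([-.002,0,.002]),np.deg2rad(np.arange(150,220,4))): print(round(np.degrees(a[1])),round(a[0]),a[2][:2])
E
```

```text
clock: 9.37
tcp_pos: [0.4813, -0.3686, 0.1853]
eef_rot: [[-0.081, 0.997, -0.001], [0.997, 0.081, 0.001], [0.001, -0.001, -1.0]]
wrist_force: [-0.8, 0.1, 0.9]
finger_gap: 0.076
finger_force: 0.0
[ 0.481 -0.369  0.185] [-0.804  0.065  0.856] 0.07600437448155935
150 1193 (np.float64(-2.0), np.float64(2.0))
154 1103 (np.float64(-2.0), np.float64(2.0))
158 1025 (np.float64(-2.0), np.float64(2.0))
162 963 (np.float64(-2.0), np.float64(2.0))
166 922 (np.float64(-2.0), np.float64(2.0))
170 900 (np.float64(-2.0), np.float64(2.0))
174 873 (np.float64(-2.0), np.float64(2.0))
178 848 (np.float64(-2.0), np.float64(2.0))
182 839 (np.float64(-2.0), np.float64(2.0))
186 838 (np.float64(-2.0), np.float64(2.0))
190 825 (np.float64(-2.0), np.float64(2.0))
194 836 (np.float64(-2.0), np.float64(2.0))
198 844 (np.float64(-2.0), np.float64(2.0))
202 853 (np.float64(-2.0), np.float64(2.0))
206 848 (np.float64(-2.0), np.float64(2.0))
210 864 (np.float64(-2.0), np.float64(2.0))
214 888 (np.float64(-2.0), np.float64(2.0))
218 902 (np.float64(-2.0), np.float64(2.0))
```

```bash
python3 -m jog '[{"x":0,"y":0,"z":0,"twist":0,"claw":1},{"x":0,"y":0,"z":0,"twist":0,"claw":1},{"x":0,"y":0,"z":-0.02,"twist":0,"claw":1},{"x":0,"y":0,"z":-0.04,"twist":0,"claw":1},{"x":0,"y":0,"z":-0.055,"twist":0,"claw":1},{"x":0,"y":0,"z":-0.067,"twist":0,"claw":1},{"x":0,"y":0,"z":-0.075,"twist":0,"claw":1},{"x":0,"y":0,"z":-0.08,"twist":0,"claw":1},{"x":0,"y":0,"z":-0.08,"twist":0,"claw":1},{"x":0,"y":0,"z":-0.08,"twist":0,"claw":0.8},{"x":0,"y":0,"z":-0.08,"twist":0,"claw":0.65},{"x":0,"y":0,"z":-0.08,"twist":0,"claw":0.6},{"x":0,"y":0,"z":-0.08,"twist":0,"claw":0.58},{"x":0,"y":0,"z":-0.08,"twist":0,"claw":0.58},{"x":0,"y":0,"z":-0.08,"twist":0,"claw":0.58},{"x":0,"y":0,"z":-0.08,"twist":0,"claw":0.58},{"x":0,"y":0,"z":-0.08,"twist":0,"claw":0.58}]' 15
```

```text
clock: 10.83
tcp_pos: [0.4817, -0.3692, 0.1062]
eef_rot: [[-0.081, 0.997, 0.0], [0.997, 0.081, -0.0], [-0.0, 0.0, -1.0]]
wrist_force: [-2.2, 0.7, 6.4]
finger_gap: 0.0595
finger_force: 15.0
```

```bash
python3 -m jog '[{"x":0,"y":0,"z":0,"twist":-0.05,"claw":0.58},{"x":0,"y":0,"z":0,"twist":-0.15,"claw":0.58},{"x":0,"y":0,"z":0,"twist":-0.25,"claw":0.58},{"x":0,"y":0,"z":0,"twist":-0.36,"claw":0.58},{"x":0,"y":0,"z":0,"twist":-0.47,"claw":0.58},{"x":0,"y":0,"z":0,"twist":-0.58,"claw":0.58},{"x":0,"y":0,"z":0,"twist":-0.69,"claw":0.58},{"x":0,"y":0,"z":0,"twist":-0.8,"claw":0.58},{"x":0,"y":0,"z":0,"twist":-0.91,"claw":0.58},{"x":0,"y":0,"z":0,"twist":-1.02,"claw":0.58},{"x":0,"y":0,"z":0,"twist":-1.13,"claw":0.58},{"x":0,"y":0,"z":0,"twist":-1.24,"claw":0.58},{"x":0,"y":0,"z":0,"twist":-1.35,"claw":0.58},{"x":0,"y":0,"z":0,"twist":-1.45,"claw":0.58},{"x":0,"y":0,"z":0,"twist":-1.53,"claw":0.58},{"x":0,"y":0,"z":0,"twist":-1.57,"claw":0.58},{"x":0,"y":0,"z":0,"twist":-1.57,"claw":0.58},{"x":0,"y":0,"z":0,"twist":-1.57,"claw":0.58}]'
python3 - <<'E'
from h import *
s=bot.read_state();print(s["ft_torque"])
c=cam("scene"); u,v=map(int,proj(c,[.4825,-.3695,.161])[0]); im=c[0]["image"]
o=(u-45,v-30); print(o)
a=cv2.resize(im[v-30:v+40,u-45:u+45],None,fx=8,fy=8,interpolation=cv2.INTER_CUBIC)
# expected open lever if at mark direction (183.5deg) +-3deg
for k,col in ((-4,(255,0,0)),(0,(0,0,255)),(4,(0,255,0))):
    t=np.radians(183.5+k); d=np.array([np.cos(t),np.sin(t),0]); A=np.array([.482,-.369,0])
    for P in (A+d*.0655+[0,0,.179],A+d*.042+[0,0,.1295],A+d*.087+[0,0,.1295]):
        q=proj(c,[P])[0]; cv2.circle(a,tuple(int(x) for x in (q-o+.5)*8),2,col,-1)
cv2.imwrite("pics/l1.png",a)
E
```

```text
clock: 12.33
tcp_pos: [0.4815, -0.369, 0.1062]
eef_rot: [[0.997, 0.081, -0.0], [0.081, -0.997, -0.0], [-0.0, -0.0, -1.0]]
wrist_force: [-3.5, 0.1, 7.4]
finger_gap: 0.0596
finger_force: 15.0
[ 0.16521323  0.7059153  -0.08806161]
(358, 187)
```

View pics/l1.png

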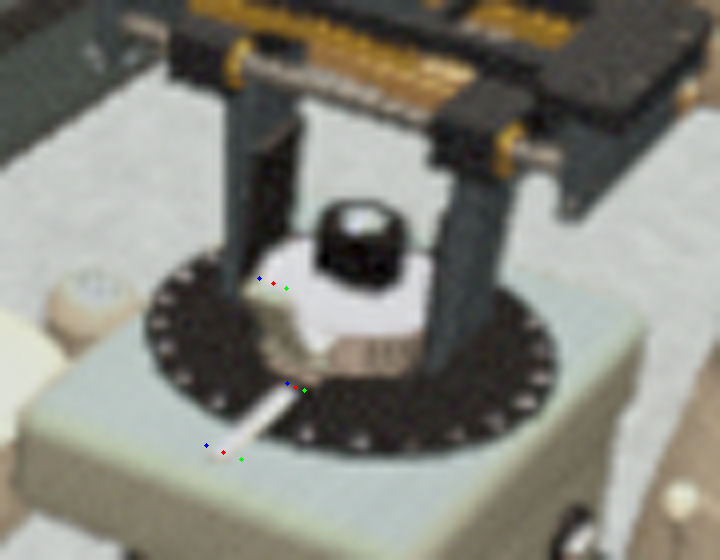

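```bash
cat > lev.py <<'E'
from fit import *
def levfit(c,ths,A=np.array([.482,-.369])):
    im=c[0]["image"].astype(float); W=cloud(c); r=[]
    box=(358,187,60,60); u0,v0,w,h=box
    # blade outline points in local (radial,tangential,z): thickness 5 mm, inclined 55 deg
    e=np.array([np.cos(np.radians(55)),np.sin(np.radians(55))]); n=np.array([-e[1],e[0]])
    for th in ths:
        d=np.array([np.cos(th),np.sin(th)]); t=np.array([-d[1],d[0]]); P=[]
        for l in (.016,.048):
            for k in (-.0025,.0025):
                for s in (-.0055,.0055):
                    q=np.array([.038,.140])+e*l+n*k; P.append([*(A+d*q[0]+t*s),q[1]])
        m=mask(c,np.array(P),box,True); big=cv2.dilate(m,np.ones((4*S+1,4*S+1)))
        a=cv2.resize(m,(w,h),interpolation=cv2.INTER_AREA).ravel(); b=cv2.resize(big-m,(w,h),interpolation=cv2.INTER_AREA).ravel()
        y=im[v0:v0+h,u0:u0+w].reshape(-1,3); y=y-y.mean(1,keepdims=True)  # chroma
        mu=(a[:,None]*y).sum(0)/a.sum(); nu=(b[:,None]*y).sum(0)/b.sum()
        va=(a[:,None]*(y-mu)**2).sum()/a.sum()
        r.append((np.linalg.norm(mu-nu),va))
    return np.array(r)
def levdepth(c,A=np.array([.482,-.369])):
    W=cloud(c); d=W[...,:2]-A; r=np.hypot(d[...,0],d[...,1]); z=W[...,2]
    k=(r>.045)&(r<.072)&(z>.151)&(z<.184)&(abs(z-.140-(r-.038)*1.43)<.012)&(abs(np.arctan2(d[...,1],-d[...,0]))<.6)
    a=np.degrees(np.arctan2(-d[k][:,1],-d[k][:,0])); return k.sum(),180+a.mean(),180+np.median(a),180+a.min(),180+a.max()
def markang(c,A=np.array([.482,-.369])):
    g=c[0]["image"].astype(float).sum(2); out=[]
    for r in np.arange(.045,.086,.004):
        best=[]
        for deg in np.arange(173.5,194,.5):
            t=np.radians(deg); q=proj(c,[A[0]+r*np.cos(t),A[1]+r*np.sin(t),.1295])[0]
            best.append(cv2.getRectSubPix(g.astype(np.float32),(1,1),tuple(map(float,q)))[0,0])
        b=np.array(best); x=np.arange(173.5,194,.5); w=np.clip(b-(b.min()+b.max())/2,0,None); out.append((w*x).sum()/w.sum())
    return np.array(out)
E
python3 - <<'E'
from lev import *
c=cam("scene"); print(levdepth(c)); x=np.arange(170,198,2); r=levfit(c,np.radians(x))
for a,b in zip(x,r): print(a,b)
print(markang(c).round(1))
E
```

```text
(np.int64(30), np.float64(184.89723847940877), np.float64(186.052114069912), np.float64(177.69132288838614), np.float64(190.98484489868048))
170 [ 3.59 64.98]
172 [ 4.851 64.577]
174 [ 6.643 58.025]
176 [ 7.953 50.253]
178 [ 8.136 48.625]
180 [ 7.017 52.542]
182 [ 4.685 61.477]
184 [ 1.968 65.332]
186 [ 1.585 66.895]
188 [ 3.228 60.808]
190 [ 5.132 43.638]
192 [ 6.88  26.602]
194 [ 7.704 25.631]
196 [ 7.386 39.299]
[181.6 182.6 183.1 183.1 183.2 183.3 183.3 183.3 183.2 183.  182.9]
```

```bash
python3 -m jog '[{"x":0,"y":0,"z":0,"twist":0,"claw":0.75},{"x":0,"y":0,"z":0,"twist":0,"claw":1},{"x":0,"y":0,"z":0,"twist":0,"claw":1},{"x":0,"y":0,"z":0,"twist":0,"claw":1},{"x":0,"y":0,"z":0.02,"twist":0,"claw":1},{"x":0,"y":0,"z":0.05,"twist":0,"claw":1},{"x":0,"y":0,"z":0.09,"twist":0,"claw":1},{"x":0,"y":0,"z":0.13,"twist":0,"claw":0.8},{"x":0,"y":0.04,"z":0.13,"twist":0,"claw":0.4},{"x":0,"y":0.08,"z":0.13,"twist":0,"claw":0},{"x":0,"y":0.12,"z":0.13,"twist":0,"claw":0},{"x":-0.02,"y":0.16,"z":0.13,"twist":0,"claw":0},{"x":-0.02,"y":0.2,"z":0.13,"twist":0,"claw":0},{"x":-0.02,"y":0.24,"z":0.13,"twist":0,"claw":0},{"x":-0.02,"y":0.28,"z":0.13,"twist":0,"claw":0},{"x":-0.02,"y":0.32,"z":0.13,"twist":0,"claw":0}]'
python3 - <<'E'
from lev import *
ct=cam("top");cs=cam("scene"); print(levdepth(ct),levdepth(cs),markang(cs).round(1),markang(ct).round(1))
for o in (-.002,0,.002): print(o,levdepth(ct,np.array([.4825,-.3692+o])))
offs=np.array([-.002,-.001,0,.001,.002]); x=np.arange(164,208,4)
a=fitcam(ct,(-.008,.0095,.0025),offs,np.radians(x)); print([(int(k),round(i[0]),i[2][:2]) for k,i in zip(x,a)])
A=[]
for c in (ct,cs):
    u,v=map(int,proj(c,[.455,-.37,.15])[0]); A.append(cv2.resize(c[0]["image"][v-25:v+25,u-20:u+20],None,fx=10,fy=10,interpolation=cv2.INTER_CUBIC))
cv2.imwrite("pics/l2.png",np.hstack(A))
E
```

```text
clock: 13.77
tcp_pos: [0.4611, -0.0472, 0.2361]
eef_rot: [[0.997, 0.081, 0.0], [0.081, -0.997, -0.0], [0.0, 0.0, -1.0]]
wrist_force: [0.4, -0.1, 0.9]
finger_gap: 0.0339
finger_force: 0.0
(np.int64(27), np.float64(183.47349285952262), np.float64(183.15853746489148), np.float64(175.5752504770812), np.float64(191.20031216301814)) (np.int64(31), np.float64(185.36001120569966), np.float64(186.1780509258816), np.float64(178.78547955465442), np.float64(191.1681819871346)) [181.7 182.6 183.1 183.1 183.1 183.3 183.4 183.3 183.3 183.1 182.9] [188.2 187.4 187.1 187.2 187.4 186.5 184.3 184.7 185.  184.4 183.8]
-0.002 (np.int64(29), np.float64(181.15460583045729), np.float64(181.09173325364682), np.float64(173.60861402432), np.float64(189.0376914168805))
0 (np.int64(29), np.float64(183.17189078639964), np.float64(182.91242207790836), np.float64(175.42805086099443), np.float64(190.92073191808964))
0.002 (np.int64(29), np.float64(185.18155956025262), np.float64(185.24388787229128), np.float64(177.256771951091), np.float64(192.780198362092))
[(164, 221, (np.float64(0.0), np.float64(0.0))), (168, 189, (np.float64(0.0), np.float64(0.0))), (172, 171, (np.float64(0.0), np.float64(0.0))), (176, 155, (np.float64(0.0), np.float64(0.0))), (180, 146, (np.float64(0.0), np.float64(0.0))), (184, 146, (np.float64(0.0), np.float64(0.0))), (188, 149, (np.float64(0.0), np.float64(0.0))), (192, 158, (np.float64(0.0), np.float64(0.0))), (196, 176, (np.float64(0.0), np.float64(0.0))), (200, 213, (np.float64(0.0), np.float64(0.0))), (204, 242, (np.float64(0.0), np.float64(0.0)))]
```

View pics/l2.png

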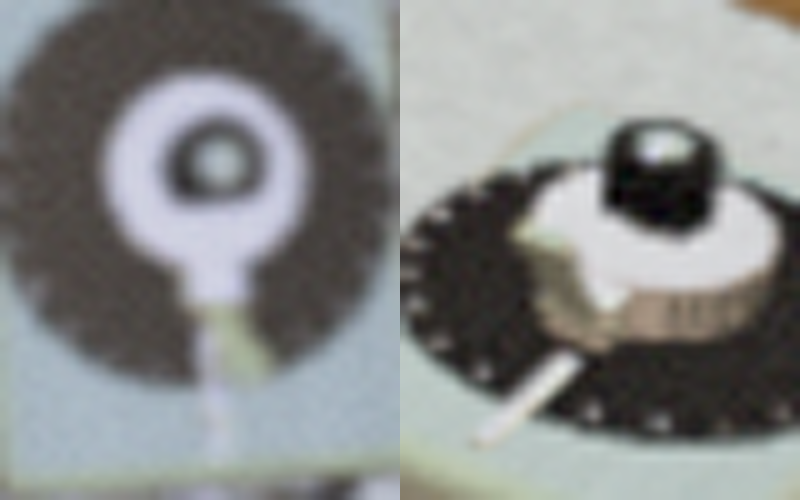

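```bash
python3 -m jog '[{"x":-0.006,"y":-0.04,"z":0,"twist":0,"claw":0},{"x":-0.012,"y":-0.08,"z":0,"twist":0,"claw":0},{"x":-0.018,"y":-0.12,"z":0,"twist":0,"claw":0},{"x":-0.024,"y":-0.16,"z":0,"twist":0,"claw":0},{"x":-0.03,"y":-0.2,"z":0,"twist":0,"claw":0},{"x":-0.036,"y":-0.24,"z":0,"twist":0,"claw":0},{"x":-0.042,"y":-0.28,"z":0,"twist":0,"claw":0},{"x":-0.047,"y":-0.31,"z":0,"twist":-0.02,"claw":0},{"x":-0.047,"y":-0.326,"z":0,"twist":-0.02,"claw":0},{"x":-0.047,"y":-0.326,"z":-0.03,"twist":-0.02,"claw":0},{"x":-0.047,"y":-0.326,"z":-0.06,"twist":-0.02,"claw":0},{"x":-0.047,"y":-0.326,"z":-0.07,"twist":-0.02,"claw":0},{"x":-0.047,"y":-0.326,"z":-0.07,"twist":-0.02,"claw":0},{"x":-0.047,"y":-0.326,"z":-0.07,"twist":-0.02,"claw":0}]'
```

```text
clock: 15.03
tcp_pos: [0.4149, -0.3748, 0.1665]
eef_rot: [[0.998, 0.062, -0.0], [0.062, -0.998, 0.0], [-0.0, -0.0, -1.0]]
wrist_force: [0.3, -0.4, 0.4]
finger_gap: 0.0003
finger_force: 0.0
```

```bash
python3 -m jog '[{"x":0,"y":0.0015,"z":-0.006,"twist":0,"claw":0},{"x":0,"y":0.0015,"z":-0.012,"twist":0,"claw":0},{"x":0,"y":0.0015,"z":-0.018,"twist":0,"claw":0},{"x":0,"y":0.0015,"z":-0.024,"twist":0,"claw":0},{"x":0,"y":0.0015,"z":-0.03,"twist":0,"claw":0},{"x":0,"y":0.0015,"z":-0.036,"twist":0,"claw":0},{"x":0,"y":0.0015,"z":-0.042,"twist":0,"claw":0},{"x":0,"y":0.0015,"z":-0.047,"twist":0,"claw":0},{"x":0,"y":0.0015,"z":-0.05,"twist":0,"claw":0},{"x":0,"y":0.0015,"z":-0.05,"twist":0,"claw":0}]'
python3 -m jog '[{"x":0,"y":0,"z":-0.001,"twist":0,"claw":0},{"x":0,"y":0,"z":-0.002,"twist":0,"claw":0},{"x":0,"y":0,"z":-0.002,"twist":0,"claw":0},{"x":0,"y":0,"z":-0.002,"twist":0,"claw":0}]'
```

```text
clock: 15.87
tcp_pos: [0.4145, -0.3733, 0.1152]
eef_rot: [[0.998, 0.062, -0.001], [0.062, -0.998, 0.001], [-0.0, -0.001, -1.0]]
wrist_force: [-0.1, 0.1, -0.1]
finger_gap: 0.0004
finger_force: 0.0
clock: 16.2
tcp_pos: [0.4148, -0.3736, 0.1141]
eef_rot: [[0.998, 0.062, 0.0], [0.062, -0.998, -0.0], [0.0, 0.0, -1.0]]
wrist_force: [0.4, -0.4, 0.6]
finger_gap: 0.0004
finger_force: 0.0
```

```bash
python3 -m jog '[{"x":0,"y":0,"z":-0.001,"twist":0,"claw":0},{"x":0,"y":0,"z":-0.002,"twist":0,"claw":0},{"x":0,"y":0,"z":-0.002,"twist":0,"claw":0},{"x":0,"y":0,"z":-0.002,"twist":0,"claw":0}]'
python3 - <<'E'
from lev import *
c=cam("scene"); u,v=map(int,proj(c,[.43,-.37,.15])[0])
cv2.imwrite("pics/p1.png",cv2.resize(c[0]["image"][v-40:v+30,u-45:u+45],None,fx=7,fy=7,interpolation=cv2.INTER_CUBIC))
E
```

```text
clock: 16.53
tcp_pos: [0.4147, -0.3737, 0.1124]
eef_rot: [[0.998, 0.062, 0.0], [0.062, -0.998, -0.001], [0.0, 0.001, -1.0]]
wrist_force: [-1.1, 1.0, 8.6]
finger_gap: 0.0003
finger_force: 4.1
```

View pics/p1.png

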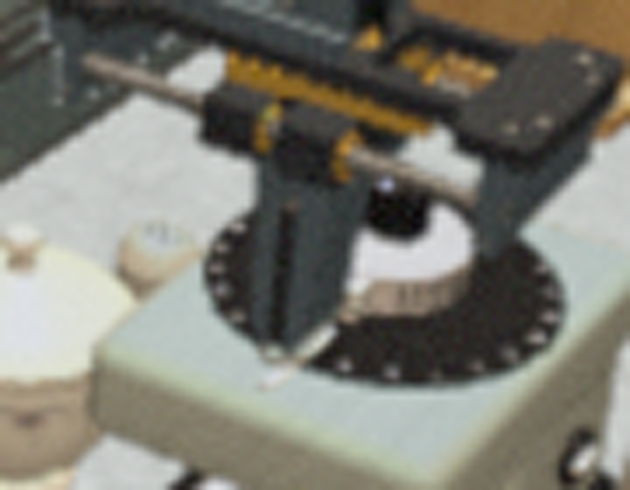

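```bash
python3 -m jog '[{"x":0,"y":0,"z":-0.001,"twist":0,"claw":0},{"x":0,"y":0,"z":-0.001,"twist":0,"claw":0},{"x":0,"y":0,"z":-0.001,"twist":0,"claw":0}]'
python3 -m jog '[{"x":0,"y":0,"z":0.01,"twist":0,"claw":0},{"x":0,"y":0,"z":0.04,"twist":0,"claw":0},{"x":0,"y":0,"z":0.08,"twist":0,"claw":0},{"x":0,"y":0,"z":0.12,"twist":0,"claw":0},{"x":0.01,"y":0.04,"z":0.12,"twist":0,"claw":0},{"x":0.02,"y":0.08,"z":0.12,"twist":0,"claw":0},{"x":0.03,"y":0.12,"z":0.12,"twist":0,"claw":0},{"x":0.03,"y":0.16,"z":0.12,"twist":0,"claw":0.3},{"x":0.03,"y":0.2,"z":0.12,"twist":0,"claw":0.5},{"x":0.03,"y":0.24,"z":0.12,"twist":0,"claw":0.5},{"x":0.03,"y":0.28,"z":0.12,"twist":0,"claw":0.5},{"x":0.03,"y":0.32,"z":0.12,"twist":0,"claw":0.5},{"x":0.03,"y":0.32,"z":0.12,"twist":0,"claw":0.5},{"x":0.03,"y":0.32,"z":0.12,"twist":0,"claw":0.5}]'
python3 - <<'E'
from lev import *
A=[]
for n in ("top","scene"):
    c=cam(n); W=cloud(c); C=np.array([.4825,-.3692])
    d=W[...,:2]-C; r=np.hypot(d[...,0],d[...,1]); a=np.degrees(np.arctan2(-d[...,1],-d[...,0]))
    k=(r>.05)&(r<.08)&(W[...,2]>.136)&(W[...,2]<.15)&(abs(a)<25); print(n,k.sum(),np.median(W[k][:,2]),180+a[k].mean(),180+a[k].min(),180+a[k].max())
    x=np.arange(164,204,4); f=fitcam(c,(-.008,.0095,.0025),np.array([-.002,0,.002]),np.radians(x)); print([(int(p),round(i[0])) for p,i in zip(x,f)])
    u,v=map(int,proj(c,[.455,-.37,.14])[0]); A.append(cv2.resize(c[0]["image"][v-25:v+25,u-20:u+20],None,fx=10,fy=10,interpolation=cv2.INTER_CUBIC))
cv2.imwrite("pics/end.png",np.hstack(A))
E
```

```text
clock: 16.83
tcp_pos: [0.4148, -0.374, 0.1119]
eef_rot: [[0.998, 0.062, 0.001], [0.062, -0.998, -0.001], [0.001, 0.001, -1.0]]
wrist_force: [-6.0, 1.2, 17.7]
finger_gap: 0.0003
finger_force: 8.5
clock: 18.0
tcp_pos: [0.4446, -0.0516, 0.2313]
eef_rot: [[0.998, 0.066, 0.0], [0.066, -0.998, -0.0], [0.0, 0.0, -1.0]]
wrist_force: [-0.1, -0.3, 0.3]
finger_gap: 0.0442
finger_force: 0.0
top 39 0.1427203390005403 183.14484255969745 178.54490345011277 188.07330387452413
[(164, 220), (168, 189), (172, 172), (176, 157), (180, 148), (184, 149), (188, 152), (192, 161), (196, 179), (200, 216)]
scene 34 0.14141038479695256 183.966603236706 177.14209198886766 188.62970447693635
[(164, 944), (168, 881), (172, 856), (176, 850), (180, 816), (184, 826), (188, 839), (192, 839), (196, 858), (200, 866)]
```

View pics/end.png

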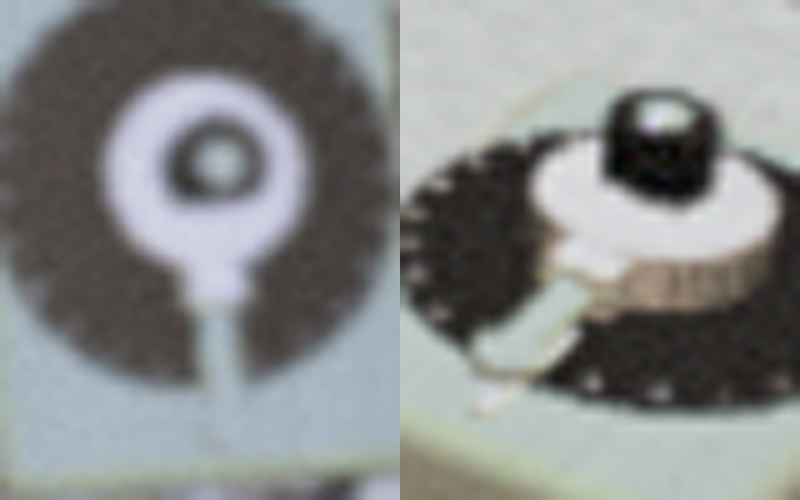

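The lever lies level with its top at 142 mm, directly over the mark at about 183.5°. The knob flat faces the mark as well.

```bash
python3 -c "
from rig import bot
print(bot.close_job())"
```

```text
the job is handed in; nothing more can be done
None
```

I handed the job in at about 18 s: the fine knob's flat and the collar's lever face the mark to within about 2° by camera, the lever is pressed down level at its stop, and the arm is clear of everything; I did not re-measure the bystanders at the end.

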